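# Clamp a round bar in the V-block fixture

### The job

Lay the thicker of the two round bars in the V-blocks, slide it along gently but positively until its end bears on the black buffer of the end stop, and let go. Then lift the spring-loaded clamp strap by its knob, swing it squarely across over the bar and lower it gently, without letting it snap down, until its pad rests on the bar and the spring clamps it. Leave the thinner bar and the other things where they are.

Things in the scene. Friction and masses are not known exactly. Their poses are not given: they have to be found in the camera images.
- rod: The bar to clamp: plain round aluminium bar, 30 mm diameter, 170 mm long, about 0.3 kg. Origin at its middle, on its axis; x runs along the bar (either end may lead). It starts in one of the two notches of the wooden rest.
- thin_rod: The thinner bar, to be left alone (not shifted more than 15 mm): 18 mm diameter, 170 mm long, in the other notch, 76 mm beside the thick one. Origin at its middle, x along the bar.
- rest: Wooden rest fixed to the bench, 150 x 160 mm, origin at the centre of its underside; two notches along its x at y = +-38 mm. A bar lies on supports, 24 mm wide, 36 mm high, at x = +-58 mm; between them it is open down to a 6 mm base, so a bar can be gripped across its middle (thick bar's axis 41 mm above the bench).
- fixture: Metal fixture fixed to the bench; origin at the centre of its underside; x along the V towards the end stop, z up. Two 90-degree V-blocks, 32 mm long, 68 wide, 57 high, at x = +-50 mm (68 mm free between them for fingers). A seated thick bar has its axis at y = 0, z = 50 mm; against the stop its middle is at x = +5 mm. Clamp column at x = -50, y = -60 mm, 16 mm thick, top at z = 114 mm.
- stop: Black buffer, 20 mm diameter, of the end stop, on the V axis; origin at the centre of its face that meets the bar's end (fixture x = 90 mm, z = 50 mm), x as the fixture's x. It gives about 1 mm per 8 N and springs back. Push the bar on it with a few newtons (above 2, below 22).
- strap (a joint): Swing of the clamp strap about its column, rad. 0: strap points along the fixture's -x (parked); grows clockwise from above; 1.57: strap points along the fixture's +y, squarely across over the bar. Needs about 1 to 1.5 N at the knob, stays where it is left (within 0.2 rad of 1.57 is square enough).
- collar: Collar that carries the strap on the column; origin on the column's axis, 11 mm below the strap's underside (fixture z = 59 mm while parked, all the way down). Strap and collar can be lifted by the knob up to 34 mm against their weight and a spring, in all about 9 N at first and 12 N at the top; let go, they snap down again, which they must not do over the bar (no faster than 0.15 m/s there).
- strap_eye (a point): Point on the strap's underside, 60 mm from the column, over its domed black pad (18 mm diameter, on a set screw). The pad's lowest point is between 10 and 22 mm below this point and not measured: lift by 24 to 31 mm to clear the bar, and feel when the pad meets it on the way down. Let down gently it presses with about 9 N; more than 3 N is needed, a blow above 18 N marks the bar.
- strap_knob (a point): Centre of the top of the strap's round upright knob: 18 mm diameter, 30 mm tall, standing on the strap 105 mm from the column; the strap's top is 30 mm below this point.
- tape: Roll of masking tape lying flat, 110 mm across, 24 mm high; bystander, not to be shifted more than 30 mm. Origin at the centre of its underside.
- screw_bin: Open blue plastic bin, 100 x 140 mm, 50 mm high; bystander, not to be shifted more than 30 mm. Origin at the centre of its underside.
- jar: Small clear jar, 60 mm diameter, 80 mm high, standing; bystander, not to be shifted more than 30 mm. Origin at the centre of its underside.
Things that resemble listed ones, but are neither listed nor needed, are in the scene too. Leave any turquoise or yellow look-alike of the rod alone.

How it is judged:
On the way, in this order (a step that is already met when the one before it is completed fails the run):
1. the thick bar lies in both V-blocks and its end is pushed on the stop's buffer with more than 2 N (y of rod in the frame of fixture between -0.002 and 0.002 m and z of rod in the frame of fixture between 0.048 and 0.052 m and angle between the x axis of rod and the x axis of fixture, either way round below 0.03 rad and contact force between rod and stop above 2 N), for 0.1 s.
2. the strap is across over the bar and its pad presses the bar with more than 3 N (y of rod in the frame of fixture between -0.002 and 0.002 m and z of rod in the frame of fixture between 0.048 and 0.052 m and angle between the x axis of rod and the x axis of fixture, either way round below 0.03 rad and x of rod in the frame of fixture between 0.003 and 0.0085 m and value of joint strap between 1.37 and 1.77 rad and contact force between rod and collar above 3 N), for 0.2 s.
At the end, for the whole second after the job is handed in: The thick bar rests in both V-blocks (axis within 2 mm sideways and in height, within 0.03 rad of the V), its end within 2 mm of the stop's buffer; the strap is within 0.2 rad of square across it and its pad presses the bar with more than 3 N; all at rest (all of step 2 and linear speed of each of rod, collar below 0.01 m/s); the robot touches nothing.
It fails at once if the bar is rammed on the stop with more than 22 N (contact force between rod and stop above 22 N).
It fails at once if the strap's pad strikes or presses the bar with more than 18 N (contact force between rod and collar above 18 N).
It fails at once if the strap is let snap down over the bar (its collar moves faster than 0.15 m/s while swung over) (value of joint strap above 1.2 rad and linear speed of collar above 0.15 m/s).
It fails at once if the bar is dropped or pressed hard on the fixture (more than 50 N) (contact force between rod and fixture above 50 N).
It fails at once if the thinner bar is shifted more than 15 mm, or the tape, the bin or the jar more than 30 mm (distance of thin_rod from where it was at the start of the episode above 0.015 m or distance of any of tape, screw_bin, jar from where it was at the start of the episode above 0.03 m).
It also fails if it takes over 69 s, if anything falls off the work surface, if the arm or the gripper's body presses on something with over 40 N, if the wrist force passes 120 N, or if a joint passes its speed limit or range.

### The arm

A 6-joint arm with a two-finger parallel gripper is mounted at the origin on the work surface. World frame = base frame: x ahead of the robot, y to its left, z up, the work surface at z = 0. Lengths are in m, angles in rad, forces in N, time in s.
With the tool pointing down it reaches from about 0.325 to 0.85 m from the base axis. Payload 15.5 kg.
Tool frame: the origin (TCP) lies at the very end of the fingers, on their centre line; the grasp point (between the pads) lies 19 mm behind it; x points along the fingers, y is the direction in which the jaws open and shut, and the axes are right-handed (so a half turn about x gives the same grasp; the last joint's range is limited). The gripper opens to 91 mm and grips with 3 to 60 N. Pads are 32 mm wide; open, the fingers measure 118 mm over their backs; the gripper's body (76 mm by 178 mm) begins 60 mm behind the grasp point.
Start: joints at [-1.244, 0.494, 1.345, -0, 1.302, -0.096], TCP at [0.256, -0.57, 0.214] pointing down, gripper open.
Joint ranges: [-2.91, 2.91], [-0.82, 2.16], [0.22, 2.67], [-1.22, 4.37], [0.12, 2.79], [-3.08, 3.08]. Speed limits (rad/s): [1.89, 1.89, 2.57, 3.01, 3.01, 3.01].

### API

Orientations are given as a 3x3 rotation matrix whose columns are the frame's x, y, z axes.
In Python, from rig import observe, grab_frame, camera_params, job_done gives the robot as it stands.
- The arm moves only by the shell command python3 -m handwheel 'ROWS' [FORCE]. ROWS is JSON, a list of rows, each an object of numbers: "x", "y", "z": the shift along the tool's x, y, z in mm; "spin": the turn about the tool's x in rad; "claw": the gripper command: -1 is fully open, 1 is shut, values between are in proportion. A call has 1 to 12 rows; each row shifts and turns the commanded pose from where the row before left it, along the tool's axes as they then stand; what a row does not reach is not made up. A row lasts 1/12 s, in which the tool goes at most 41.7 mm and 7.16 degrees, less where a joint would pass 70% of its speed; a pose out of reach is approached as far as the arm can. A call with a gripper value outside its range is refused whole. The fingers move at their own pace and stop on an object; FORCE is the grip in N (left out, the last holds). Time passes only in rows, so rows that do not move let the fingers close. It gives the time, the measured TCP pose, the force and the opening at its end, in the units of the state.
- observe(): the state, without advancing time (a new reading comes with each control period).
- grab_frame(name): name is "scene" or "top"; returns (picture, depth): 480x640x3 uint8, red, green, blue; 480x640 float32, m along the optical axis (not along the pixel's ray), 0 where there is no reading.
- camera_params(name): a dict with "fx", "fy", "cx", "cy" (pixels), "D" ([k1, k2, p1, p2, k3] as OpenCV has them; the pictures are not rectified), "R" (3x3) and "t" (3): a world point X has camera coordinates R X + t. Camera axes: x right, y down, z forward; pixel columns grow to the right and rows downward; lengths in m; the calibration is good to about 2 mm. A picture is of the moment at which its call begins. camera_params takes no time and is no camera call.
- job_done(): hands the job in, once; it reports no verdict.
The state is a dict: "t": time; "joint_positions": joint angles; "joint_velocities": joint speeds; "joint_torque": joint torques, N m; "ee_pos": TCP position; "eef_rot": TCP orientation; "force": force on the tool from outside, world axes, zero at the start; "wrist_torque": the same for the moment, N m; "grip_width": finger opening in m.
Only numpy, scipy, OpenCV 4.12 (cv2) and the standard library are available. Lean on these libraries where they do the work, as an engineer would, in place of code of your own. Each camera call takes 0.05 s, during which the arm holds its last target.

## Working session

There is one attempt and no reset: what is moved stays moved. The work goes in short steps, Python scripts to look and compute and a shell command to move; the robot and the scene stay as the last step left them, time stands still between calls to the robot, and variables do not carry over. Pictures are saved under pics/ and viewed, and the job is handed in when it is done.

```bash
ls; mkdir -p pics; python3 - <<'E'
from rig import *
import cv2,numpy as np
print(observe())
for n in ("scene","top"):
    im,d=grab_frame(n); cv2.imwrite(f"pics/{n}0.png",im[:,:,::-1]); np.save(f"pics/{n}0d.npy",d); np.save(f"pics/{n}0.npy",im)
    print(camera_params(n))
E
```

```text
pics
{'t': 0.0, 'joint_positions': array([-1.24449194e+00,  4.94151587e-01,  1.34615041e+00, -3.07123995e-05,
        1.30248711e+00, -9.55161349e-02]), 'joint_velocities': array([-0.00010718, -0.00039764,  0.00037224,  0.0004551 , -0.00020044,
        0.00116531]), 'joint_torque': array([ 4.10951528e-03, -8.78810978e+01, -3.81839454e+01,  7.09807989e-02,
        5.35307208e-02, -1.66610025e-04]), 'ee_pos': array([ 0.25574832, -0.56985452,  0.21335138]), 'eef_rot': array([[-4.11569092e-04,  4.09429275e-01, -9.12341767e-01],
       [ 1.12383254e-03, -9.12341079e-01, -4.09429473e-01],
       [-9.99999284e-01, -1.19382788e-03, -8.46385522e-05]]), 'force': array([ 0.81130623,  0.0221921 , -0.88070786]), 'wrist_torque': array([-0.02058106,  0.02417   ,  0.03629632]), 'grip_width': 0.09171268228728015}
{'fx': 590.9428634706032, 'fy': 590.9428634706032, 'cx': 323.01852358323066, 'cy': 231.18732318598236, 'D': array([-0.18996727,  0.        ,  0.        ,  0.        ,  0.        ]), 'R': array([[ 0.20669291,  0.97833791,  0.0115311 ],
       [ 0.83992877, -0.17138217, -0.51492505],
       [-0.50179447,  0.11611666, -0.85715765]]), 't': array([-0.07146946, -0.36835096,  1.844935  ])}
{'fx': 625.221122932907, 'fy': 625.221122932907, 'cx': 313.75249064077786, 'cy': 232.83197210573772, 'D': array([-0.11763271,  0.        ,  0.        ,  0.        ,  0.        ]), 'R': array([[-0.00955988, -0.99990833,  0.00958906],
       [-0.98642938,  0.00785828, -0.16399792],
       [ 0.16390754, -0.01102673, -0.98641408]]), 't': array([-0.04082594,  0.51286392,  1.63374844])}
```

View pics/top0.png

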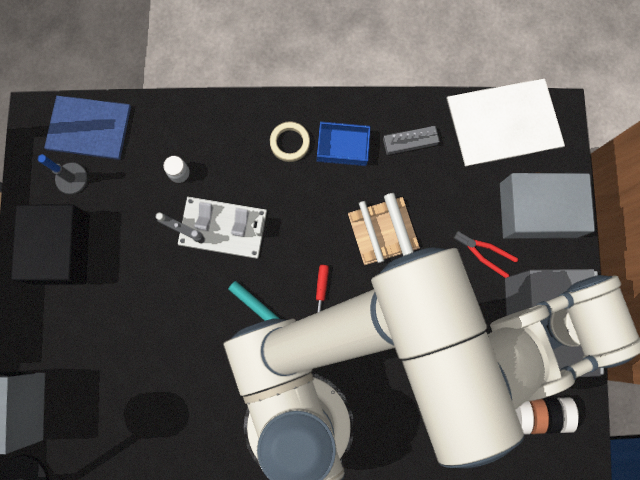

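View pics/scene0.png

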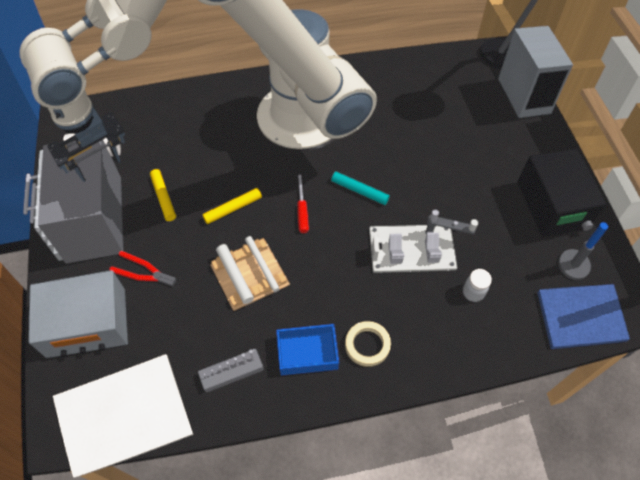

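The thick bar is the right one on the rest in the top view, around (397,222). The fixture is at about (222,228), with its stop on the right near (260,225) and the strap parked to the left. Next I'll zoom in and measure.

```bash
cat > h.py <<'E'
import numpy as np,cv2
from rig import *
def K(c): return np.array([[c['fx'],0,c['cx']],[0,c['fy'],c['cy']],[0,0,1.]])
def world(name,d):
    c=camera_params(name); h,w=d.shape
    v,u=np.mgrid[0:h,0:w]
    p=cv2.undistortPoints(np.stack([u,v],-1).reshape(-1,1,2).astype(np.float64),K(c),c['D']).reshape(h,w,2)
    C=np.dstack([p[...,0]*d,p[...,1]*d,d])
    return (C-c['t'])@c['R']   # R^T (C-t)
def ray(name,uv,z):
    c=camera_params(name)
    p=cv2.undistortPoints(np.array(uv,float).reshape(-1,1,2),K(c),c['D']).reshape(-1,2)
    D=np.c_[p,np.ones(len(p))]@c['R']; o=-c['R'].T@c['t']
    s=(z-o[2])/D[:,2]
    return o+D*s[:,None]
def proj(name,X):
    c=camera_params(name)
    return cv2.projectPoints(np.array(X,float).reshape(-1,1,3),cv2.Rodrigues(c['R'])[0],c['t'],K(c),c['D'])[0].reshape(-1,2)
def crop(im,x0,y0,x1,y1,s,f):
    cv2.imwrite(f,cv2.resize(im[y0:y1,x0:x1,::-1],None,fx=s,fy=s,interpolation=cv2.INTER_CUBIC))
E
python3 - <<'E'
from h import *
t=np.load('pics/top0.npy');s=np.load('pics/scene0.npy')
crop(t,145,145,275,275,6*.75,'pics/c1.png')
crop(t,335,180,435,280,6,'pics/c2.png')
crop(s,350,190,500,310,5,'pics/c3.png')
crop(s,200,225,300,315,6,'pics/c4.png')
d=np.load('pics/top0d.npy');W=world('top',d)
for uv in [(205,215),(240,220),(222,235),(258,225),(195,236),(163,216),(397,220),(372,228),(370,250),(380,200),(175,165)]:
    print(uv,W[uv[1],uv[0]].round(4))
d=np.load('pics/scene0d.npy');W=world('scene',d)
for uv in [(396,245),(433,245),(415,260),(376,246),(434,217),(474,226),(235,270),(263,262)]:
    print(uv,W[uv[1],uv[0]].round(4))
E
```

```text
(205, 215) [0.5666 0.2503 0.0273]
(240, 220) [0.5509 0.1539 0.033 ]
(222, 235) [0.5152 0.2064 0.0021]
(258, 225) [0.5308 0.1024 0.0658]
(195, 236) [0.4948 0.2607 0.114 ]
(163, 216) [0.5514 0.3496 0.096 ]
(397, 220) [ 0.5429 -0.2681  0.0581]
(372, 228) [ 0.5238 -0.2017  0.0462]
(370, 250) [ 0.4681 -0.1978  0.0181]
(380, 200) [ 0.6096 -0.2304  0.0051]
(175, 165) [0.6931 0.3251 0.082 ]
(396, 245) [0.5357 0.1576 0.0347]
(433, 245) [0.5594 0.2527 0.0418]
(415, 260) [0.5774 0.2021 0.0098]
(376, 246) [0.5438 0.0977 0.0647]
(434, 217) [0.5092 0.2607 0.1005]
(474, 226) [0.5561 0.3571 0.0991]
(235, 270) [ 0.5346 -0.2699  0.0543]
(263, 262) [ 0.5198 -0.1959  0.043 ]
```

View pics/c1.png

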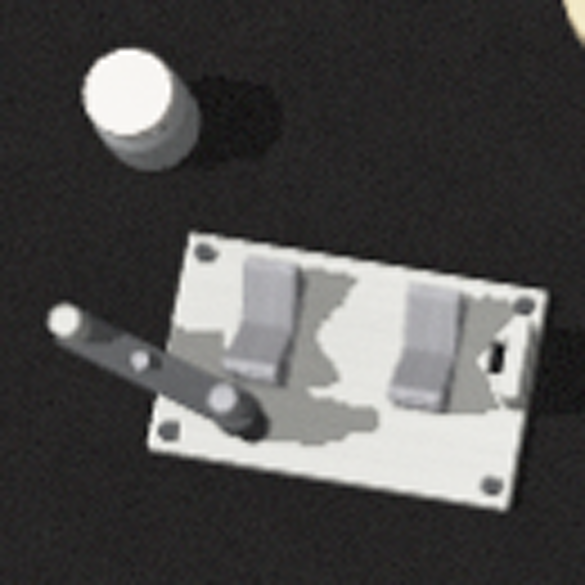

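View pics/c2.png

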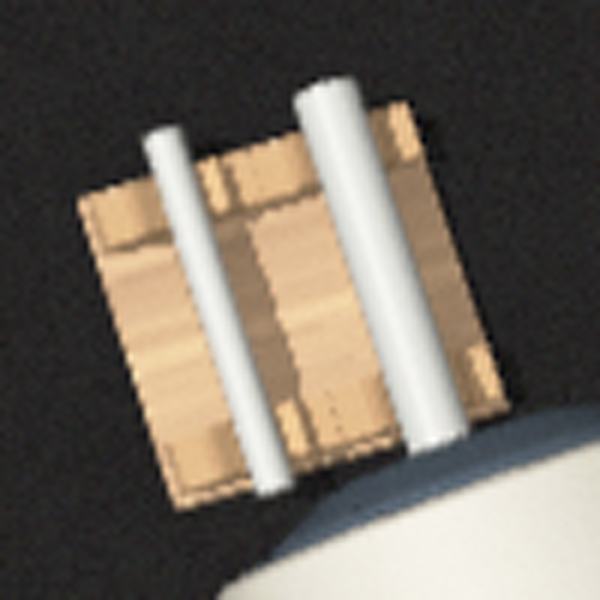

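View pics/c3.png

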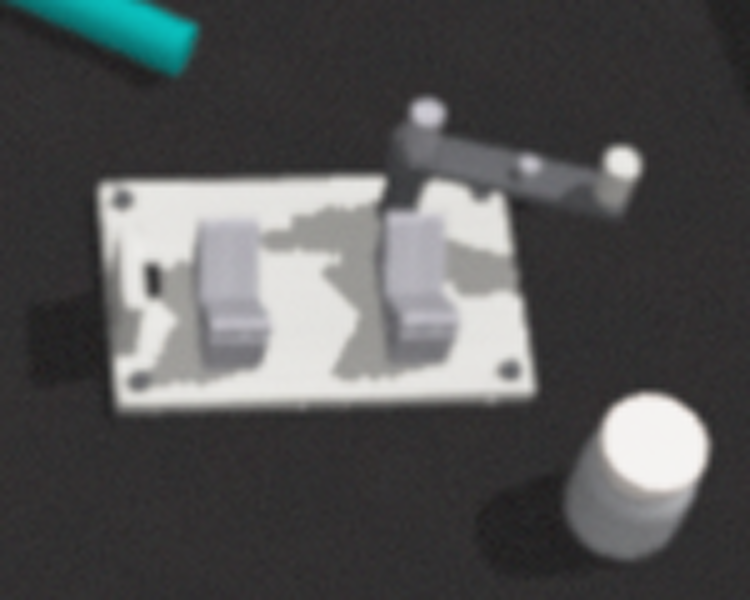

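View pics/c4.png

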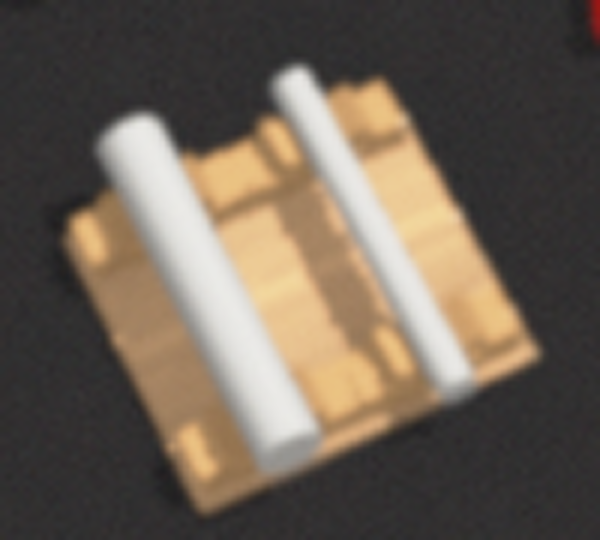

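The crops show the plate corners with bolts, the V-blocks, the buffer (top crop about (497,357)), the column top (222,400) and the knob top (66,320). The strap is parked roughly 0.3 rad from the fixture's -x. I'll triangulate these points across the two views.

```bash
cat >> h.py <<'E'
def tri(a,b):
    P=[];pts=[]
    for n,uv in (('top',a),('scene',b)):
        c=camera_params(n)
        pts.append(cv2.undistortPoints(np.array(uv,float).reshape(-1,1,2),K(c),c['D']).reshape(-1,2).T)
        P.append(np.c_[c['R'],c['t']])
    X=cv2.triangulatePoints(P[0],P[1],pts[0],pts[1]); X=(X[:3]/X[3]).T
    e=np.c_[np.linalg.norm(proj('top',X)-np.array(a),axis=1),np.linalg.norm(proj('scene',X)-np.array(b),axis=1)]
    return X,e
E
python3 - <<'E'
from h import *
T=np.load('pics/top0.npy').astype(int);S=np.load('pics/scene0.npy').astype(int)
t=lambda x,y:((x+.5)/4.5+145-.5,(y+.5)/4.5+145-.5); s=lambda x,y:((x+.5)/5+350-.5,(y+.5)/5+190-.5)
L=[('bolt++',t(205,252),s(510,370)),('bolt stop+',t(524,305),s(140,381)),('bolt stop-',t(491,485),s(122,200)),
('c1',t(190,235),s(536,392)),('c2',t(547,290),s(117,405)),('c3',t(510,510),s(99,181)),
('coltop',t(222,400),s(427,112)),('knob',t(66,320),s(622,158)),('setscrew',t(141,360),s(530,163)),('buffer',t(497,357),s(153,280)),
('v1ridge+ mid',t(270,262),s(430,318)),('v2 ridge+',t(433,288),s(238,325)),]
X,e=tri([l[1] for l in L],[l[2] for l in L])
for l,x,ee in zip(L,X,e): print(l[0],(x*1000).round(1),ee.round(2))
# bars: bright mask, PCA lines
import cv2
hsv=lambda im:cv2.cvtColor(im.astype(np.uint8),cv2.COLOR_RGB2HSV)
for n,im,roi in (('top',T,(335,180,435,265)),('scene',S,(200,225,300,315))):
    H=hsv(im); x0,y0,x1,y1=roi
    m=np.zeros(im.shape[:2],np.uint8); m[y0:y1,x0:x1]=((H[y0:y1,x0:x1,1]<40)&(H[y0:y1,x0:x1,2]>110))*255
    cs,_=cv2.findContours(m,cv2.RETR_EXTERNAL,cv2.CHAIN_APPROX_NONE)
    for c in cs:
        if cv2.contourArea(c)>200:
            r=cv2.minAreaRect(c); print(n,cv2.contourArea(c),r, cv2.boxPoints(r).round(1).tolist())
E
```

```text
bolt++ [610.1 294.6  13.9] [0.01 0.01]
bolt stop+ [575.4  98.5  13. ] [0.03 0.03]
bolt stop- [464.9 117.6  12.3] [0.12 0.12]
c1 [622.6 306.1   7.2] [0.24 0.25]
c2 [585.2  84.2   9.7] [0.15 0.15]
c3 [449.9 107.3  11.5] [0.31 0.3 ]
coltop [501.6 263.8 112.1] [0.02 0.02]
knob [549.2 355.9 112.3] [0.15 0.15]
setscrew [529.6 316.4  89. ] [0.09 0.09]
buffer [536.8 111.9  49.5] [0.12 0.12]
v1ridge+ mid [593.4 246.4  59.6] [0.12 0.12]
v2 ridge+ [576.7 147.9  58.7] [0.5  0.52]
top 336.0 ((370.7869567871094, 231.24758911132812), (63.582828521728516, 6.413978576660156), 72.21611785888672) [[358.0, 202.0], [364.1000061035156, 200.0], [383.6000061035156, 260.5], [377.3999938964844, 262.5]]
top 614.0 ((397.85003662109375, 223.54998779296875), (64.1942367553711, 10.75174331665039), 71.56504821777344) [[382.6000061035156, 194.8000030517578], [392.79998779296875, 191.39999389648438], [413.1000061035156, 252.3000030517578], [402.8999938964844, 255.6999969482422]]
scene 645.5 ((234.38055419921875, 273.3058776855469), (64.40753936767578, 11.670799255371094), 62.969139099121094) [[214.5, 247.3000030517578], [224.89999389648438, 242.0], [254.1999969482422, 299.29998779296875], [243.8000030517578, 304.6000061035156]]
scene 331.5 ((262.0943603515625, 263.1697998046875), (61.38527297973633, 7.576030254364014), 60.945396423339844) [[243.89999389648438, 238.1999969482422], [250.5, 234.5], [280.29998779296875, 288.20001220703125], [273.70001220703125, 291.79998779296875]]
```

```bash
python3 - <<'E'
from h import *
def m(a,b): return ((a[0]+b[0])/2,(a[1]+b[1])/2)
print('tri centre',tri([(397.85,223.55)],[(234.38,273.31)]),tri([(370.79,231.25)],[(262.09,263.17)]))
for nm,tp,sc,z in (('thick',[[382.6,194.8],[392.8,191.4],[413.1,252.3],[402.9,255.7]],[[214.5,247.3],[224.9,242.],[254.2,299.3],[243.8,304.6]],.041),
 ('thin',[[358.0,202.0],[364.1,200.0],[383.6,260.5],[377.4,262.5]],[[243.9,238.2],[250.5,234.5],[280.3,288.2],[273.7,291.8]],.036)):
  for n,b in (('top',tp),('scene',sc)):
    e=ray(n,[m(b[0],b[1]),m(b[2],b[3])],z)*1000
    d=e[1]-e[0]; print(nm,n,e.round(1).tolist(),'len',np.linalg.norm(d).round(1),'mid',e.mean(0).round(1),'yaw',np.degrees(np.arctan2(d[1],d[0])).round(2))
# rest corners
t=lambda x,y:((x+.5)/6+335-.5,(y+.5)/6+180-.5); s=lambda x,y:((x+.5)/6+200-.5,(y+.5)/6+225-.5)
print(tri([t(80,200),t(408,102),t(506,410),t(178,507)],[s(540,352),s(205,512),s(66,238),s(383,80)]))
E
```

```text
tri centre (array([[ 0.53639797, -0.27304759,  0.04041731]]), array([[0.12750265, 0.13315633]])) (array([[ 0.51724294, -0.19917007,  0.03300312]]), array([[0.17200819, 0.17803168]]))
thick top [[620.7, -247.6, 41.0], [453.2, -297.4, 41.0]] len 174.7 mid [ 537.  -272.5   41. ] yaw -163.46
thick scene [[444.7, -300.4, 41.0], [623.6, -248.2, 41.0]] len 186.3 mid [ 534.1 -274.3   41. ] yaw 16.26
thin top [[600.3, -174.9, 36.0], [434.3, -223.4, 36.0]] len 172.9 mid [ 517.3 -199.1   36. ] yaw -163.69
thin scene [[431.1, -225.2, 36.0], [602.5, -173.7, 36.0]] len 178.9 mid [ 516.8 -199.5   36. ] yaw 16.71
(array([[ 5.74168105e-01, -1.39036594e-01,  3.87333293e-03],
       [ 6.19717913e-01, -2.92602442e-01,  2.30116499e-03],
       [ 4.75228024e-01, -3.34795964e-01, -4.00417930e-04],
       [ 4.30429424e-01, -1.82426987e-01,  1.20779274e-02]]), array([[0.5823107 , 0.6160841 ],
       [0.55098573, 0.59681369],
       [0.06844969, 0.06975798],
       [0.21804586, 0.21763417]]))
```

Thick bar: middle (0.536,-0.273,0.041), yaw 16.4°. Fixture: origin (0.552,0.204), x axis yaw -99.7°. Strap is at about 0.31 rad and the knob top at (0.549,0.356,0.112). I'll grip the bar 8 mm towards its leading (near-robot) end so the gripper body stays clear of the clamp column.

```bash
python3 -m handwheel '[{"y":-15.7,"z":-36.9,"claw":-0.32},{"y":-15.7,"z":-36.9,"claw":-0.32},{"y":-15.7,"z":-36.9,"claw":-0.32},{"y":-15.7,"z":-36.9,"claw":-0.32},{"y":-15.7,"z":-36.9,"claw":-0.32},{"y":-15.7,"z":-36.9,"claw":-0.32},{"y":-15.7,"z":-36.9,"claw":-0.32},{"y":-15.7,"z":-36.9,"claw":-0.32},{"y":-15.7,"z":-36.9,"claw":-0.32},{"y":-15.7,"z":-36.9,"claw":-0.32},{"spin":0.07,"claw":-0.32},{"spin":0.065,"claw":-0.32}]' 30; python3 -m handwheel '[{"claw":-0.32},{"claw":-0.32}]'
```

```text
$[0]: bad value
$[0]: bad value
```

```bash
python3 -m handwheel '[{"x":0,"y":0,"z":0,"spin":0,"claw":-0.32}]' 30;python3 -m handwheel --help | head -30
```

```text
t: 0.18
ee_pos: [0.2558, -0.57, 0.2135]
eef_rot: [[-0.0, 0.409, -0.912], [0.001, -0.912, -0.409], [-1.0, -0.001, -0.0]]
force: [-0.7, 0.1, 0.2]
grip_width: 0.0876invalid input: not JSON, or not a number
```

All keys are required in every row.

```bash
python3 -m handwheel '[{"x":0,"y":-15.7,"z":-36.9,"spin":0,"claw":-0.32},{"x":0,"y":-15.7,"z":-36.9,"spin":0,"claw":-0.32},{"x":0,"y":-15.7,"z":-36.9,"spin":0,"claw":-0.32},{"x":0,"y":-15.7,"z":-36.9,"spin":0,"claw":-0.32},{"x":0,"y":-15.7,"z":-36.9,"spin":0,"claw":-0.32},{"x":0,"y":-15.7,"z":-36.9,"spin":0,"claw":-0.32},{"x":0,"y":-15.7,"z":-36.9,"spin":0,"claw":-0.32},{"x":0,"y":-15.7,"z":-36.9,"spin":0,"claw":-0.32},{"x":0,"y":-15.7,"z":-36.9,"spin":0,"claw":-0.32},{"x":0,"y":-15.7,"z":-36.9,"spin":0,"claw":-0.32},{"x":0,"y":0,"z":0,"spin":0.07,"claw":-0.32},{"x":0,"y":0,"z":0,"spin":0.065,"claw":-0.32}]' 30; python3 -m handwheel '[{"x":0,"y":0,"z":0,"spin":0,"claw":-0.32},{"x":0,"y":0,"z":0,"spin":0,"claw":-0.32}]'
```

```text
t: 1.18
ee_pos: [0.5296, -0.2738, 0.2137]
eef_rot: [[-0.0, 0.283, -0.959], [0.0, -0.959, -0.283], [-1.0, -0.0, 0.0]]
force: [-0.8, -1.1, -0.1]
grip_width: 0.06
t: 1.35
ee_pos: [0.5282, -0.2758, 0.2138]
eef_rot: [[-0.0, 0.285, -0.959], [0.0, -0.959, -0.285], [-1.0, -0.0, 0.0]]
force: [0.2, 0.1, -0.3]
grip_width: 0.0605
```

```bash
python3 -m handwheel '[{"x":35,"y":0,"z":0,"spin":0,"claw":-0.32},{"x":35,"y":0,"z":0,"spin":0,"claw":-0.32},{"x":35,"y":0,"z":0,"spin":0,"claw":-0.32},{"x":30,"y":0,"z":0,"spin":0,"claw":-0.32},{"x":20,"y":0,"z":0,"spin":0,"claw":-0.32},{"x":15,"y":0,"z":0,"spin":0,"claw":-0.32},{"x":10,"y":0,"z":0,"spin":0,"claw":-0.32},{"x":8.5,"y":0,"z":0,"spin":0,"claw":-0.32},{"x":0,"y":0,"z":0,"spin":0,"claw":-0.32}]'; python3 - <<'E'
from h import *
im,d=grab_frame('scene'); crop(im,170,180,330,320,4.5,'pics/g1.png')
E
```

```text
t: 2.1
ee_pos: [0.5276, -0.2759, 0.0243]
eef_rot: [[-0.001, 0.283, -0.959], [0.001, -0.959, -0.283], [-1.0, -0.001, 0.001]]
force: [-0.7, 0.1, 0.0]
grip_width: 0.0605
```

View pics/g1.png

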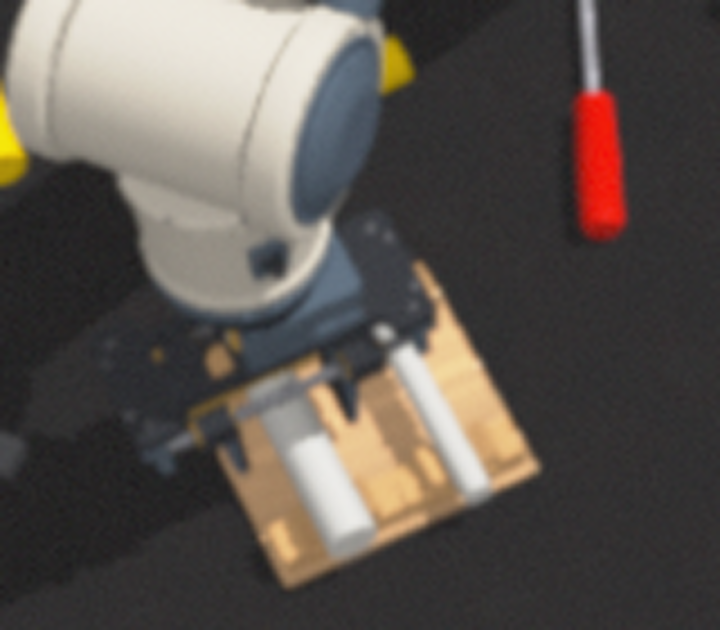

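The fingers straddle the thick bar (crop (240,460) and (350,400)) and the thin bar is untouched. Closing.

```bash
python3 -m handwheel '[{"x":0,"y":0,"z":0,"spin":0,"claw":1},{"x":0,"y":0,"z":0,"spin":0,"claw":1},{"x":0,"y":0,"z":0,"spin":0,"claw":1},{"x":0,"y":0,"z":0,"spin":0,"claw":1},{"x":0,"y":0,"z":0,"spin":0,"claw":1},{"x":0,"y":0,"z":0,"spin":0,"claw":1},{"x":-5,"y":0,"z":0,"spin":0,"claw":1},{"x":-10,"y":0,"z":0,"spin":0,"claw":1},{"x":-15,"y":0,"z":0,"spin":0,"claw":1},{"x":0,"y":0,"z":0,"spin":0,"claw":1}]' 35
```

```text
t: 2.98
ee_pos: [0.5295, -0.2768, 0.0582]
eef_rot: [[0.003, 0.283, -0.959], [-0.002, -0.959, -0.283], [-1.0, 0.003, -0.002]]
force: [1.2, -0.7, -4.0]
grip_width: 0.0294
```

```bash
python3 -m handwheel '[{"x":-34,"y":0,"z":0,"spin":0,"claw":1},{"x":-34,"y":0,"z":0,"spin":0,"claw":1},{"x":-34,"y":-16,"z":-5.5,"spin":0,"claw":1},{"x":0,"y":-34,"z":-11.7,"spin":0,"claw":1},{"x":0,"y":-34,"z":-11.7,"spin":0,"claw":1},{"x":0,"y":-34,"z":-11.7,"spin":0,"claw":1},{"x":0,"y":-34,"z":-11.7,"spin":0,"claw":1},{"x":0,"y":-34,"z":-11.7,"spin":0,"claw":1},{"x":0,"y":-34,"z":-11.7,"spin":0,"claw":1},{"x":0,"y":-34,"z":-11.7,"spin":0,"claw":1},{"x":0,"y":-34,"z":-11.7,"spin":0,"claw":1},{"x":0,"y":-34,"z":-11.7,"spin":0,"claw":1}]'; python3 -m handwheel '[{"x":0,"y":-34,"z":-11.7,"spin":0,"claw":1},{"x":0,"y":-34,"z":-11.7,"spin":0,"claw":1},{"x":0,"y":-34,"z":-11.7,"spin":0,"claw":1},{"x":0,"y":-24,"z":-8.3,"spin":0,"claw":1},{"x":0,"y":0,"z":0,"spin":-0.11,"claw":1},{"x":0,"y":0,"z":0,"spin":-0.11,"claw":1},{"x":0,"y":0,"z":0,"spin":-0.12,"claw":1},{"x":0,"y":0,"z":0,"spin":-0.12,"claw":1},{"x":0,"y":0,"z":0,"spin":-0.12,"claw":1},{"x":0,"y":0,"z":0,"spin":-0.12,"claw":1},{"x":0,"y":0,"z":0,"spin":-0.12,"claw":1},{"x":0,"y":0,"z":0,"spin":-0.12,"claw":1}]';python3 -m handwheel '[{"x":0,"y":0,"z":0,"spin":-0.11,"claw":1},{"x":0,"y":0,"z":0,"spin":-0.064,"claw":1},{"x":0,"y":0,"z":0,"spin":0,"claw":1},{"x":0,"y":0,"z":0,"spin":0,"claw":1},{"x":0,"y":0,"z":0,"spin":0,"claw":1}]'; python3 - <<'E'
from h import *
print(observe()['force'],observe()['ee_pos'],observe()['joint_positions'])
for n,r in(('scene',(330,130,530,300)),('top',(130,130,330,300))):
  im,d=grab_frame(n); crop(im,*r,4,f'pics/p1{n}.png'); np.save(f'pics/p1{n}.npy',im)
E
```

```text
t: 3.98
ee_pos: [0.5432, 0.066, 0.1574]
eef_rot: [[0.0, 0.283, -0.959], [-0.0, -0.959, -0.283], [-1.0, 0.0, -0.0]]
force: [1.5, 0.5, -3.5]
grip_width: 0.0296
t: 4.98
ee_pos: [0.5493, 0.1973, 0.1573]
eef_rot: [[-0.0, 0.943, -0.332], [-0.0, -0.332, -0.943], [-1.0, -0.0, 0.0]]
force: [-0.1, -0.0, -3.7]
grip_width: 0.0293
t: 5.4
ee_pos: [0.5494, 0.1974, 0.1574]
eef_rot: [[-0.0, 0.985, -0.172], [-0.0, -0.172, -0.985], [-1.0, -0.0, 0.0]]
force: [0.8, 1.1, -3.6]
grip_width: 0.0298
[ 0.78465671  1.09462368 -3.5661622 ] [0.54939019 0.19736163 0.15736029] [ 2.42640208e-01  4.96138532e-01  1.51808613e+00 -6.16722267e-05
  1.12742432e+00  4.15269320e-01]
```

View pics/p1scene.png

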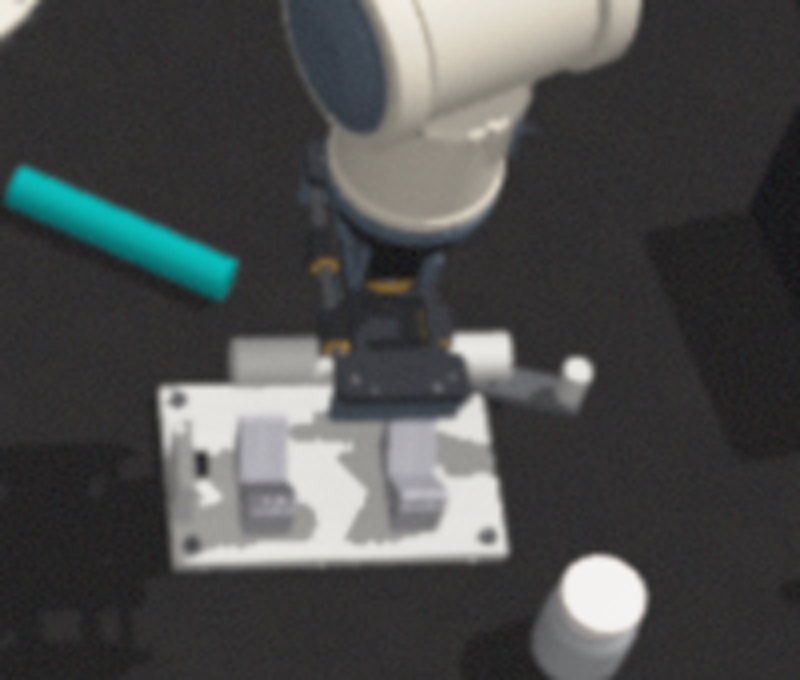

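View pics/p1top.png

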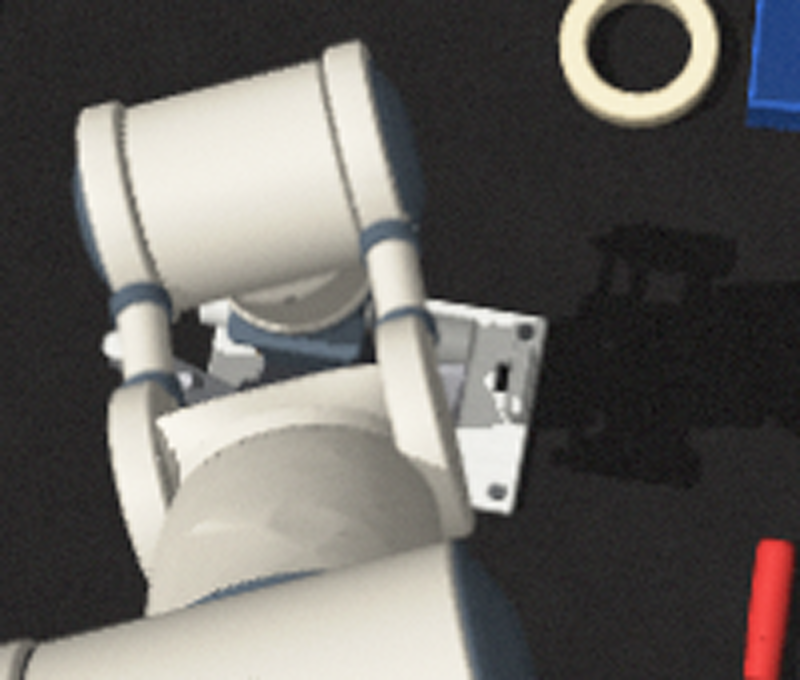

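The bar hangs over the fixture, parallel to the V. In the scene crop its ends are at about (230,362) and (512,353). Checking the offset along the bar.

```bash
python3 - <<'E'
from h import *
yaw=np.radians(-99.73);u=np.array([np.cos(yaw),np.sin(yaw)]);v=np.array([-u[1],u[0]]);o=np.array([.552,.204])
f=lambda p:((p-o)@u*1000,(p-o)@v*1000)
P=ray('scene',[(387.4,220.3),(458,218.3)],.1735)
for p in P: print(f(p[:2]))
print(f(P.mean(0)[:2]),f(np.array([.5494,.1974])), np.degrees(np.arctan2(-.172,.985)))
E
```

```text
(np.float64(86.99709712025891), np.float64(0.07987851212851865))
(np.float64(-89.54267356374353), np.float64(-0.5015549148141615))
(np.float64(-1.2727882217423214), np.float64(-0.2108382013428208)) (np.float64(6.944473967631263), np.float64(-1.4471631949755657)) -9.90507920151921
```

```bash
python3 -m handwheel '[{"x":20,"y":1,"z":0,"spin":0,"claw":1},{"x":25,"y":0,"z":0,"spin":0,"claw":1},{"x":25,"y":0,"z":0,"spin":0,"claw":1},{"x":20,"y":0,"z":0,"spin":0,"claw":1},{"x":14,"y":0,"z":0,"spin":0,"claw":1},{"x":8,"y":0,"z":0,"spin":0,"claw":1},{"x":5,"y":0,"z":0,"spin":0,"claw":1},{"x":0,"y":0,"z":0,"spin":0,"claw":1},{"x":0,"y":0,"z":0,"spin":0,"claw":1}]'; python3 - <<'E'
from h import *
print(observe()['force'],observe()['ee_pos'],observe()['wrist_torque'])
n='scene'
im,d=grab_frame(n); crop(im,330,130,530,300,4,f'pics/p2{n}.png')
E
```

```text
t: 6.25
ee_pos: [0.5508, 0.1974, 0.041]
eef_rot: [[0.001, 0.986, -0.169], [0.0, -0.169, -0.986], [-1.0, 0.001, -0.0]]
force: [-0.4, 0.1, -3.9]
grip_width: 0.029
[-0.44068217  0.0682052  -3.88365632] [0.55082421 0.19735962 0.04098865] [-0.07299579 -0.11407131  0.00842722]
```

View pics/p2scene.png

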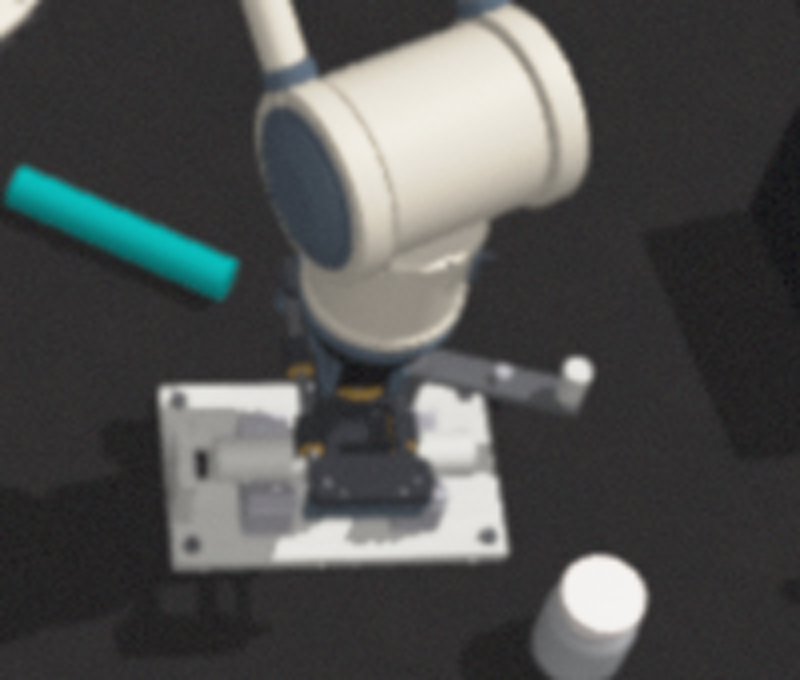

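The bar is just above the V-blocks and in line with the buffer at crop (203,463). Next I lower it in small steps, watching the force.

```bash
python3 -m handwheel '[{"x":2,"y":0,"z":0,"spin":0,"claw":1},{"x":2,"y":0,"z":0,"spin":0,"claw":1},{"x":1.5,"y":0,"z":0,"spin":0,"claw":1},{"x":0,"y":0,"z":0,"spin":0,"claw":1}]'; python3 -m handwheel '[{"x":1,"y":0,"z":0,"spin":0,"claw":1},{"x":0,"y":0,"z":0,"spin":0,"claw":1}]'; python3 -m handwheel '[{"x":0.5,"y":0,"z":0,"spin":0,"claw":1},{"x":0,"y":0,"z":0,"spin":0,"claw":1}]'
```

```text
t: 6.63
ee_pos: [0.5506, 0.1973, 0.0349]
eef_rot: [[0.0, 0.986, -0.169], [0.0, -0.169, -0.986], [-1.0, 0.0, -0.0]]
force: [0.1, -0.4, -1.4]
grip_width: 0.0293
t: 6.8
ee_pos: [0.5509, 0.1973, 0.0345]
eef_rot: [[0.001, 0.986, -0.169], [0.0, -0.169, -0.986], [-1.0, 0.001, -0.0]]
force: [-1.1, -0.3, 5.1]
grip_width: 0.0291
t: 6.97
ee_pos: [0.5509, 0.1974, 0.0345]
eef_rot: [[0.001, 0.986, -0.17], [0.0, -0.17, -0.986], [-1.0, 0.001, -0.001]]
force: [-3.0, -1.8, 14.9]
grip_width: 0.0292
```

It seated at TCP z = 0.0345. I'll ease off, open so the bar settles in the V, then regrip lightly so that slip limits the push.

```bash
python3 -m handwheel '[{"x":-0.7,"y":0,"z":0,"spin":0,"claw":1},{"x":0,"y":0,"z":0,"spin":0,"claw":1},{"x":0,"y":0,"z":0,"spin":0,"claw":0.1},{"x":0,"y":0,"z":0,"spin":0,"claw":0.1},{"x":0,"y":0,"z":0,"spin":0,"claw":0.1}]'; python3 -m handwheel '[{"x":0,"y":0,"z":0,"spin":0,"claw":1},{"x":0,"y":0,"z":0,"spin":0,"claw":1},{"x":0,"y":0,"z":0,"spin":0,"claw":1},{"x":0,"y":0,"z":0,"spin":0,"claw":1},{"x":0,"y":0,"z":0,"spin":0,"claw":1}]' 14
```

```text
t: 7.38
ee_pos: [0.5503, 0.1972, 0.034]
eef_rot: [[-0.0, 0.986, -0.169], [-0.0, -0.169, -0.986], [-1.0, -0.0, 0.0]]
force: [0.2, -0.1, -0.6]
grip_width: 0.0407
t: 7.8
ee_pos: [0.5508, 0.1973, 0.0341]
eef_rot: [[0.001, 0.986, -0.169], [0.0, -0.169, -0.986], [-1.0, 0.001, -0.0]]
force: [3.9, -0.8, -3.8]
grip_width: 0.0295
```

```bash
python3 -m handwheel '[{"x":0.2,"y":0.5,"z":0,"spin":0,"claw":1},{"x":0,"y":0,"z":1,"spin":0,"claw":1},{"x":0,"y":0,"z":1,"spin":0,"claw":1},{"x":0,"y":0,"z":1,"spin":0,"claw":1},{"x":0,"y":0,"z":0,"spin":0,"claw":1}]'; python3 -m handwheel '[{"x":0,"y":0,"z":0.7,"spin":0,"claw":1},{"x":0,"y":0,"z":0.7,"spin":0,"claw":1},{"x":0,"y":0,"z":0,"spin":0,"claw":1}]'
```

```text
t: 8.22
ee_pos: [0.5504, 0.1944, 0.034]
eef_rot: [[0.0, 0.986, -0.169], [0.0, -0.169, -0.986], [-1.0, 0.0, -0.0]]
force: [-0.3, 3.7, 2.0]
grip_width: 0.0298
t: 8.47
ee_pos: [0.5501, 0.193, 0.034]
eef_rot: [[0.0, 0.986, -0.169], [0.0, -0.169, -0.986], [-1.0, 0.0, -0.0]]
force: [0.1, 4.7, 2.9]
grip_width: 0.0296
```

```bash
python3 -m handwheel '[{"x":-0.1,"y":0,"z":0.7,"spin":0,"claw":1},{"x":0,"y":0,"z":0,"spin":0,"claw":1}]'; python3 -m handwheel '[{"x":0,"y":0,"z":0.7,"spin":0,"claw":1},{"x":0,"y":0,"z":0,"spin":0,"claw":1}]';python3 - <<'E'
from h import *
n='scene'
im,d=grab_frame(n); crop(im,360,200,460,285,8,f'pics/p3{n}.png')
E
```

```text
t: 8.63
ee_pos: [0.55, 0.1923, 0.0341]
eef_rot: [[0.0, 0.986, -0.169], [0.0, -0.169, -0.986], [-1.0, -0.0, -0.0]]
force: [2.1, 4.5, 1.7]
grip_width: 0.0299
t: 8.8
ee_pos: [0.5499, 0.1919, 0.0341]
eef_rot: [[0.0, 0.986, -0.169], [0.001, -0.169, -0.986], [-1.0, 0.0, -0.001]]
force: [0.4, 7.6, 0.6]
grip_width: 0.0295
```

View pics/p3scene.png

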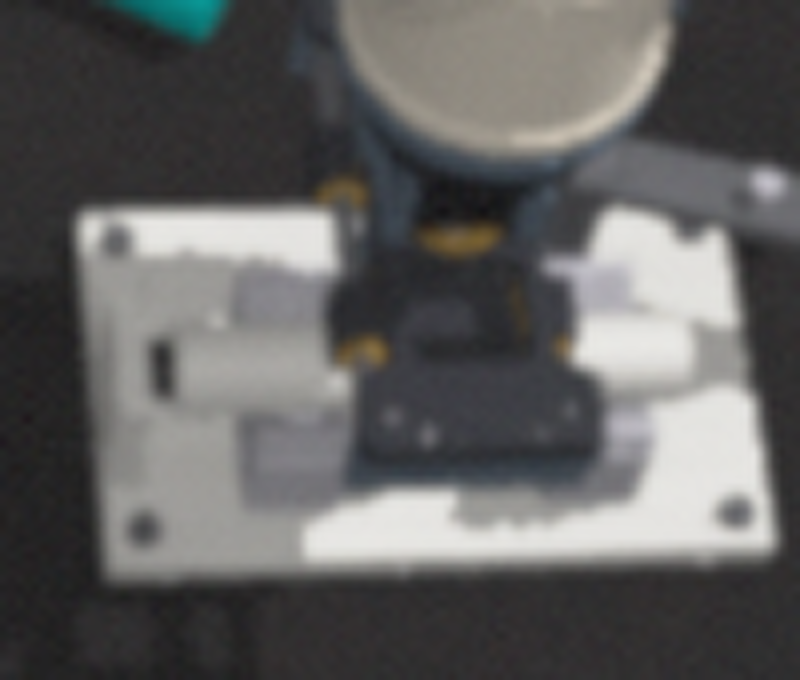

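The bar end now touches the black buffer (crop (170,365)), and the force has started to rise above friction. Pushing slightly more.

```bash
python3 -m handwheel '[{"x":0,"y":0,"z":0.5,"spin":0,"claw":1},{"x":0,"y":0,"z":0,"spin":0,"claw":1}]'; python3 -m handwheel '[{"x":0,"y":0,"z":0.4,"spin":0,"claw":1},{"x":0,"y":0,"z":0,"spin":0,"claw":1}]'
```

```text
t: 9.02
ee_pos: [0.5499, 0.1916, 0.0341]
eef_rot: [[0.0, 0.986, -0.169], [0.001, -0.169, -0.986], [-1.0, 0.0, -0.001]]
force: [1.6, 10.8, 0.2]
grip_width: 0.0294
t: 9.18
ee_pos: [0.5498, 0.1914, 0.0341]
eef_rot: [[0.0, 0.986, -0.169], [0.001, -0.169, -0.986], [-1.0, 0.0, -0.001]]
force: [0.2, 11.6, -0.3]
grip_width: 0.0298
```

```bash
python3 -m handwheel '[{"x":0,"y":0,"z":0.2,"spin":0,"claw":1},{"x":0,"y":0,"z":0,"spin":0,"claw":1},{"x":0,"y":0,"z":0,"spin":0,"claw":1},{"x":0,"y":0,"z":0,"spin":0,"claw":1}]'; python3 -m handwheel '[{"x":0,"y":0,"z":0,"spin":0,"claw":-0.1},{"x":0,"y":0,"z":0,"spin":0,"claw":-0.1},{"x":0,"y":0,"z":0,"spin":0,"claw":-0.1},{"x":0,"y":0,"z":0,"spin":0,"claw":-0.1},{"x":0,"y":0,"z":0,"spin":0,"claw":-0.1}]'
```

```text
t: 9.52
ee_pos: [0.5498, 0.1913, 0.0341]
eef_rot: [[0.0, 0.986, -0.169], [0.001, -0.169, -0.986], [-1.0, 0.0, -0.001]]
force: [0.6, 12.3, -0.2]
grip_width: 0.0296
t: 9.93
ee_pos: [0.5496, 0.1902, 0.034]
eef_rot: [[-0.0, 0.986, -0.169], [-0.0, -0.169, -0.986], [-1.0, -0.0, 0.0]]
force: [-0.4, -0.8, -0.0]
grip_width: 0.0501
```

```bash
python3 -m handwheel '[{"x":-15,"y":0,"z":0,"spin":0,"claw":-0.1},{"x":-30,"y":0,"z":0,"spin":0,"claw":-0.1},{"x":-35,"y":0,"z":0,"spin":0,"claw":-0.1},{"x":-35,"y":0,"z":0,"spin":0,"claw":-0.1},{"x":-35,"y":0,"z":0,"spin":0,"claw":-0.1},{"x":-20,"y":0,"z":0,"spin":0,"claw":-0.1},{"x":0,"y":0,"z":0,"spin":0,"claw":-0.1}]'; python3 - <<'E'
from h import *
print(observe()['force'],observe()['ee_pos'],observe()['joint_positions'])
for n,r in(('scene',(360,190,500,300)),('top',(130,130,330,300))):
  im,d=grab_frame(n); crop(im,*r,4 if n=='top' else 5.5,f'pics/p4{n}.png'); np.save(f'pics/p4{n}.npy',im)
E
```

```text
t: 10.52
ee_pos: [0.5518, 0.1908, 0.2088]
eef_rot: [[0.007, 0.986, -0.169], [0.002, -0.169, -0.986], [-1.0, 0.007, -0.003]]
force: [0.4, -0.6, 0.8]
grip_width: 0.0505
[ 0.36916296 -0.61749055  0.75968087] [0.5518162  0.19076377 0.20876112] [ 2.30610517e-01  4.37153559e-01  1.46291332e+00 -4.80740124e-05
  1.23437326e+00  4.00663917e-01]
```

View pics/p4scene.png

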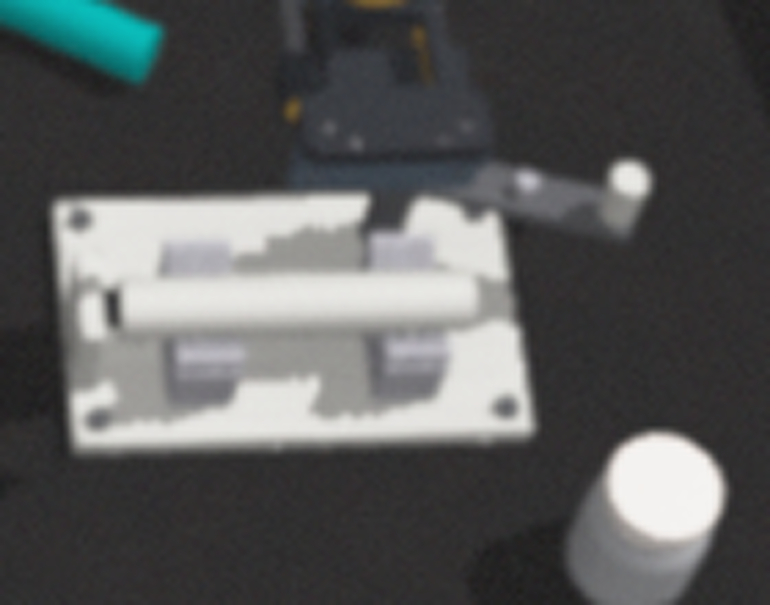

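View pics/p4top.png

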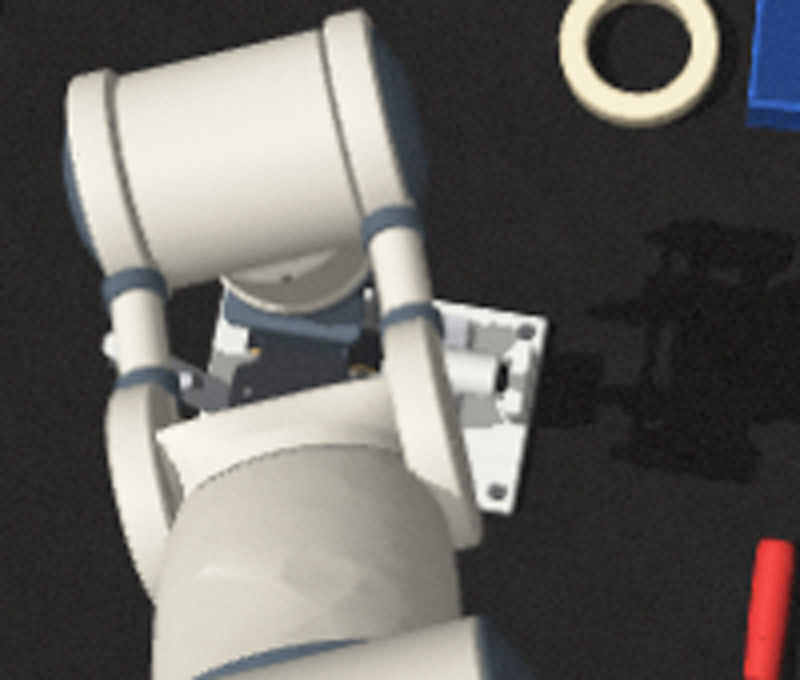

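The bar lies in the V with its end on the buffer (scene crop (118,305)). On to the knob. I'll approach with the jaws tangential to the strap and check centring before the last of the descent.

```bash
python3 -m handwheel '[{"x":0,"y":-6.1,"z":-32.5,"spin":0,"claw":-0.1},{"x":0,"y":-6.1,"z":-32.5,"spin":0,"claw":-0.1},{"x":0,"y":-6.1,"z":-32.5,"spin":0,"claw":-0.1},{"x":0,"y":-6.0,"z":-32.5,"spin":0,"claw":-0.1},{"x":0,"y":-6.0,"z":-32.7,"spin":0,"claw":-0.1},{"x":0,"y":0,"z":0,"spin":0.102,"claw":-0.1},{"x":0,"y":0,"z":0,"spin":0.102,"claw":-0.1},{"x":0,"y":0,"z":0,"spin":0.103,"claw":-0.1},{"x":30,"y":0,"z":0,"spin":0,"claw":-0.1},{"x":30,"y":0,"z":0,"spin":0,"claw":-0.1},{"x":15,"y":0,"z":0,"spin":0,"claw":-0.1},{"x":0,"y":0,"z":0,"spin":0,"claw":-0.1}]'; python3 - <<'E'
from h import *
o=observe();print(o['force'],o['ee_pos'],o['eef_rot'][:,1])
for n,r in(('scene',(400,180,520,270)),('top',(110,150,260,270))):
  im,d=grab_frame(n); crop(im,*r,5 if n=='top' else 6,f'pics/p5{n}.png'); np.save(f'pics/p5{n}.npy',im)
E
```

```text
t: 11.62
ee_pos: [0.5446, 0.3543, 0.1237]
eef_rot: [[-0.008, 0.888, -0.459], [-0.004, -0.459, -0.888], [-1.0, -0.005, 0.007]]
force: [-0.4, -0.6, -0.6]
grip_width: 0.0503
[-0.3854155  -0.6092869  -0.55803259] [0.54462051 0.35427847 0.1237431 ] [ 0.88832846 -0.45918292 -0.00485625]
```

View pics/p5scene.png

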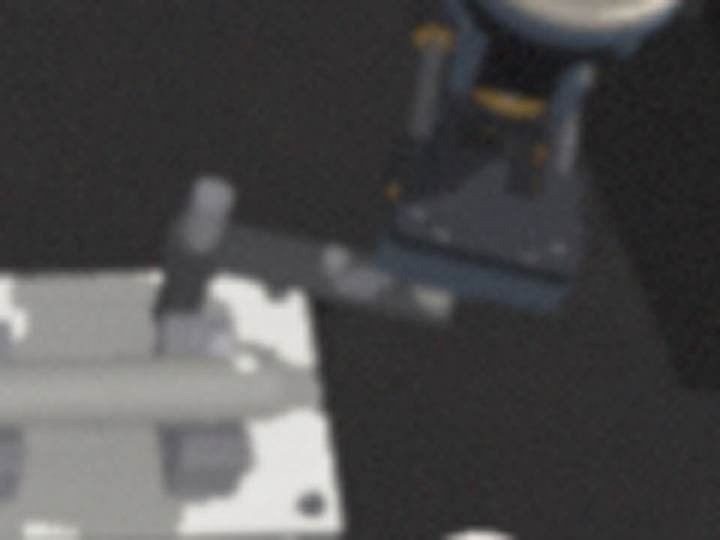

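View pics/p5top.png

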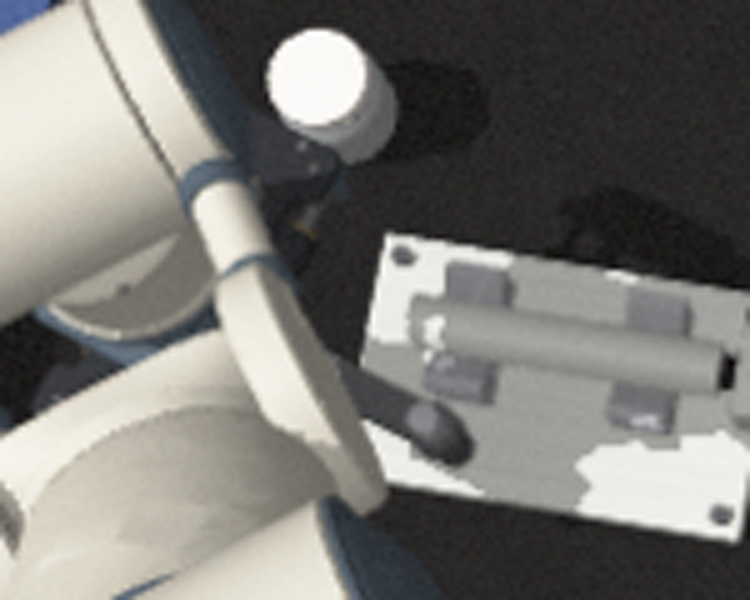

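Both views hide the knob behind the gripper, so I rely on the earlier triangulation. I'll let the arm settle, then correct.

```bash
python3 -m handwheel '[{"x":0,"y":0,"z":0,"spin":0,"claw":-0.1},{"x":0,"y":0,"z":0,"spin":0,"claw":-0.1}]'
```

```text
t: 11.88
ee_pos: [0.548, 0.3561, 0.1302]
eef_rot: [[0.002, 0.888, -0.459], [0.001, -0.459, -0.888], [-1.0, 0.001, -0.001]]
force: [0.6, -0.2, -0.3]
grip_width: 0.0501
```

```bash
python3 -m handwheel '[{"x":12,"y":1.2,"z":-0.7,"spin":0,"claw":-0.1},{"x":12,"y":0,"z":0,"spin":0,"claw":-0.1},{"x":8,"y":0,"z":0,"spin":0,"claw":-0.1},{"x":5,"y":0,"z":0,"spin":0,"claw":-0.1},{"x":3,"y":0,"z":0,"spin":0,"claw":-0.1},{"x":0,"y":0,"z":0,"spin":0,"claw":-0.1}]'; python3 -m handwheel '[{"x":0,"y":0,"z":0,"spin":0,"claw":1},{"x":0,"y":0,"z":0,"spin":0,"claw":1},{"x":0,"y":0,"z":0,"spin":0,"claw":1},{"x":0,"y":0,"z":0,"spin":0,"claw":1},{"x":0,"y":0,"z":0,"spin":0,"claw":1},{"x":0,"y":0,"z":0,"spin":0,"claw":1}]' 25
```

```text
t: 12.38
ee_pos: [0.5484, 0.3557, 0.0881]
eef_rot: [[-0.001, 0.888, -0.459], [-0.001, -0.459, -0.888], [-1.0, -0.001, 0.001]]
force: [0.1, -0.1, -0.2]
grip_width: 0.0502
t: 12.88
ee_pos: [0.5488, 0.3561, 0.0892]
eef_rot: [[0.0, 0.888, -0.459], [0.0, -0.459, -0.888], [-1.0, 0.0, -0.0]]
force: [-0.4, 1.7, 0.4]
grip_width: 0.0174
```

The knob is gripped (width 17.4 mm). Raising the grip to 55 N and lifting 28 mm.

```bash
python3 -m handwheel '[{"x":0,"y":0,"z":0,"spin":0,"claw":1},{"x":0,"y":0,"z":0,"spin":0,"claw":1},{"x":-2,"y":0,"z":0,"spin":0,"claw":1},{"x":-4,"y":0,"z":0,"spin":0,"claw":1},{"x":-4,"y":0,"z":0,"spin":0,"claw":1},{"x":0,"y":0,"z":0,"spin":0,"claw":1},{"x":0,"y":0,"z":0,"spin":0,"claw":1}]' 55; python3 -m handwheel '[{"x":-4,"y":0,"z":0,"spin":0,"claw":1},{"x":-5,"y":0,"z":0,"spin":0,"claw":1},{"x":-5,"y":0,"z":0,"spin":0,"claw":1},{"x":-4,"y":0,"z":0,"spin":0,"claw":1},{"x":0,"y":0,"z":0,"spin":0,"claw":1},{"x":0,"y":0,"z":0,"spin":0,"claw":1}]'
```

```text
t: 13.47
ee_pos: [0.5483, 0.3554, 0.0988]
eef_rot: [[-0.001, 0.888, -0.459], [-0.001, -0.459, -0.888], [-1.0, -0.0, 0.001]]
force: [-2.3, -3.7, -8.7]
grip_width: 0.0166
t: 13.97
ee_pos: [0.5483, 0.3554, 0.1172]
eef_rot: [[-0.001, 0.888, -0.459], [-0.001, -0.459, -0.888], [-1.0, -0.0, 0.001]]
force: [-2.0, -5.6, -10.7]
grip_width: 0.0163
```

Lift force reads −10.7 N, as expected at full lift. Now the swing: per 0.1 rad row, y +10.4 and z +0.5, since the column lies along tool +z.

```bash
python3 -m handwheel '[{"x":0,"y":5.2,"z":0.4,"spin":0.05,"claw":1},{"x":0,"y":10.4,"z":0.5,"spin":0.1,"claw":1},{"x":0,"y":10.4,"z":0.5,"spin":0.1,"claw":1},{"x":0,"y":5.2,"z":0.1,"spin":0.05,"claw":1},{"x":0,"y":0,"z":0,"spin":0,"claw":1},{"x":0,"y":0,"z":0,"spin":0,"claw":1}]'
```

```text
t: 14.47
ee_pos: [0.5736, 0.337, 0.117]
eef_rot: [[-0.001, 0.713, -0.702], [-0.001, -0.702, -0.713], [-1.0, -0.0, 0.001]]
force: [-3.2, -4.0, -10.7]
grip_width: 0.0166
```

```bash
python3 -m handwheel '[{"x":0,"y":5.2,"z":0.3,"spin":0.05,"claw":1},{"x":0,"y":10.4,"z":0.6,"spin":0.1,"claw":1},{"x":0,"y":10.4,"z":0.6,"spin":0.1,"claw":1},{"x":0,"y":10.4,"z":0.6,"spin":0.1,"claw":1},{"x":0,"y":10.4,"z":0.5,"spin":0.1,"claw":1},{"x":0,"y":5.2,"z":0.1,"spin":0.05,"claw":1},{"x":0,"y":0,"z":0,"spin":0,"claw":1},{"x":0,"y":0,"z":0,"spin":0,"claw":1}]'
```

```text
t: 15.13
ee_pos: [0.5998, 0.293, 0.117]
eef_rot: [[-0.001, 0.29, -0.957], [-0.0, -0.957, -0.29], [-1.0, -0.0, 0.001]]
force: [-5.2, -1.4, -11.0]
grip_width: 0.0168
```

```bash
python3 -m handwheel '[{"x":0,"y":5.2,"z":0.3,"spin":0.05,"claw":1},{"x":0,"y":10.4,"z":0.5,"spin":0.1,"claw":1},{"x":0,"y":10.4,"z":0.5,"spin":0.1,"claw":1},{"x":0,"y":10.4,"z":0.5,"spin":0.1,"claw":1},{"x":0,"y":7.3,"z":0.3,"spin":0.07,"claw":1},{"x":0,"y":4.6,"z":0.1,"spin":0.044,"claw":1},{"x":0,"y":0,"z":0,"spin":0,"claw":1},{"x":0,"y":0,"z":0,"spin":0,"claw":1}]';  python3 - <<'E'
from h import *
for n,r in(('scene',(360,190,500,290)),('top',(130,130,330,300))):
  im,d=grab_frame(n); crop(im,*r,4 if n=='top' else 5.5,f'pics/p6{n}.png'); np.save(f'pics/p6{n}.npy',im)
E
```

```text
t: 15.8
ee_pos: [0.6023, 0.2458, 0.117]
eef_rot: [[-0.001, -0.168, -0.986], [0.0, -0.986, 0.168], [-1.0, -0.0, 0.001]]
force: [-5.5, 1.7, -10.1]
grip_width: 0.0169
```

View pics/p6scene.png

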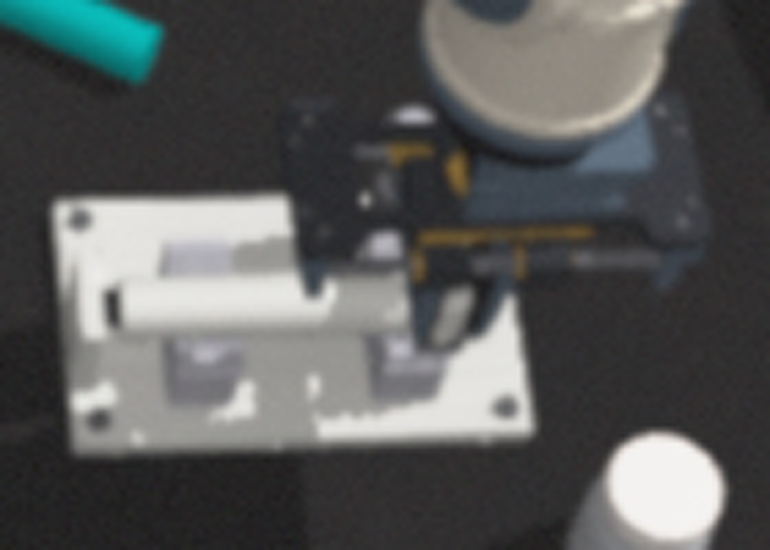

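View pics/p6top.png

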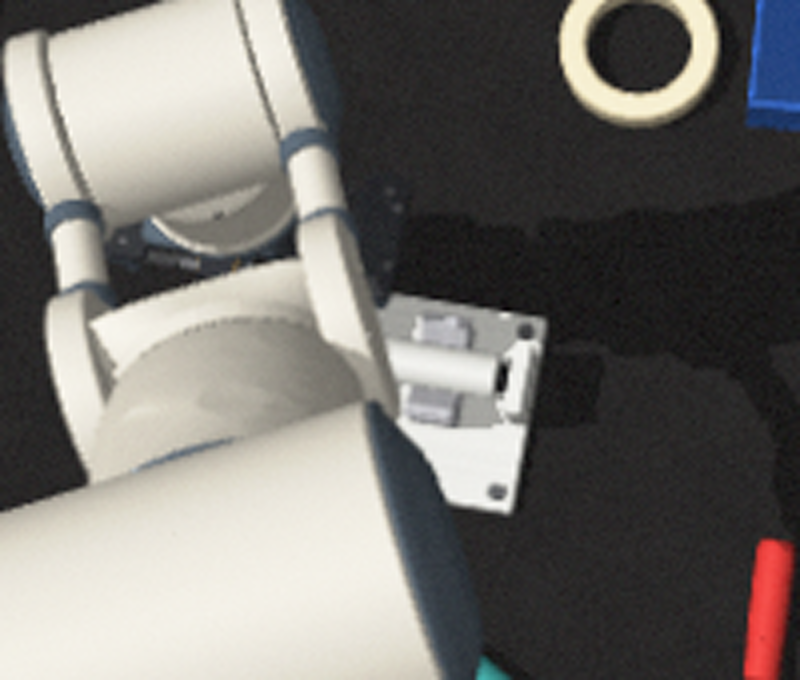

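Strap is squarely across: TCP direction matches the fixture's +y, and the bar end is still on the buffer at scene crop (115,307). Lowering slowly while watching the force.

```bash
python3 -m handwheel '[{"x":1,"y":0,"z":0,"spin":0,"claw":1},{"x":2,"y":0,"z":0,"spin":0,"claw":1},{"x":2,"y":0,"z":0,"spin":0,"claw":1},{"x":2,"y":0,"z":0,"spin":0,"claw":1},{"x":1.5,"y":0,"z":0,"spin":0,"claw":1},{"x":0,"y":0,"z":0,"spin":0,"claw":1}]'; for i in 1; do python3 -m handwheel '[{"x":0.7,"y":0,"z":0,"spin":0,"claw":1},{"x":0.7,"y":0,"z":0,"spin":0,"claw":1},{"x":0,"y":0,"z":0,"spin":0,"claw":1}]'; done
```

```text
t: 16.4
ee_pos: [0.6025, 0.246, 0.1084]
eef_rot: [[-0.001, -0.167, -0.986], [0.0, -0.986, 0.167], [-1.0, -0.0, 0.001]]
force: [-6.0, 1.5, -10.9]
grip_width: 0.0165
t: 16.65
ee_pos: [0.6025, 0.246, 0.1071]
eef_rot: [[-0.001, -0.167, -0.986], [0.0, -0.986, 0.167], [-1.0, -0.0, 0.001]]
force: [-6.2, 1.7, -10.0]
grip_width: 0.017
```

```bash
python3 -m handwheel '[{"x":0.7,"y":0,"z":0,"spin":0,"claw":1},{"x":0.5,"y":0,"z":0,"spin":0,"claw":1},{"x":0,"y":0,"z":0,"spin":0,"claw":1}]'
```

```text
t: 16.9
ee_pos: [0.6026, 0.246, 0.106]
eef_rot: [[-0.001, -0.167, -0.986], [0.0, -0.986, 0.167], [-1.0, -0.0, 0.001]]
force: [-5.2, 1.1, -10.2]
grip_width: 0.0168
```

```bash
python3 -m handwheel '[{"x":0.5,"y":0,"z":0,"spin":0,"claw":1},{"x":0.5,"y":0,"z":0,"spin":0,"claw":1},{"x":0,"y":0,"z":0,"spin":0,"claw":1}]'
```

```text
t: 17.15
ee_pos: [0.6026, 0.246, 0.105]
eef_rot: [[-0.001, -0.167, -0.986], [0.0, -0.986, 0.167], [-1.0, -0.0, 0.001]]
force: [-5.2, 1.0, -8.6]
grip_width: 0.0165
```

```bash
python3 -m handwheel '[{"x":0.5,"y":0,"z":0,"spin":0,"claw":1},{"x":0.5,"y":0,"z":0,"spin":0,"claw":1},{"x":0,"y":0,"z":0,"spin":0,"claw":1}]'
```

```text
t: 17.4
ee_pos: [0.6028, 0.246, 0.1045]
eef_rot: [[0.0, -0.167, -0.986], [0.001, -0.986, 0.167], [-1.0, -0.001, 0.0]]
force: [-6.1, 1.0, -4.3]
grip_width: 0.0165
```

```bash
python3 -m handwheel '[{"x":0.5,"y":0,"z":0,"spin":0,"claw":1},{"x":0.3,"y":0,"z":0,"spin":0,"claw":1},{"x":0,"y":0,"z":0,"spin":0,"claw":1}]'
```

```text
t: 17.65
ee_pos: [0.603, 0.2461, 0.104]
eef_rot: [[0.001, -0.167, -0.986], [0.001, -0.986, 0.167], [-1.0, -0.001, -0.0]]
force: [-6.3, 0.6, -0.5]
grip_width: 0.0167
```

The pad met the bar at TCP z of about 0.1047, and the tool's vertical load has gone to about 0. I'll relieve the radial preload, then let go.

```bash
python3 -m handwheel '[{"x":0,"y":0,"z":0.4,"spin":0,"claw":1},{"x":0,"y":0,"z":0.4,"spin":0,"claw":1},{"x":0,"y":0,"z":0,"spin":0,"claw":1},{"x":0,"y":0,"z":0,"spin":0,"claw":1}]' 20
```

```text
t: 17.98
ee_pos: [0.6032, 0.2458, 0.104]
eef_rot: [[0.002, -0.169, -0.986], [0.001, -0.986, 0.169], [-1.0, -0.001, -0.002]]
force: [-0.9, -0.7, 5.8]
grip_width: 0.0175
```

```bash
python3 -m handwheel '[{"x":-0.3,"y":0,"z":0,"spin":0,"claw":1},{"x":0,"y":0,"z":0,"spin":0,"claw":1}]'
```

```text
t: 18.15
ee_pos: [0.6032, 0.2457, 0.104]
eef_rot: [[0.002, -0.169, -0.986], [0.001, -0.986, 0.169], [-1.0, -0.001, -0.002]]
force: [1.0, 0.5, 6.3]
grip_width: 0.0175
```

```bash
python3 -m handwheel '[{"x":-0.3,"y":0,"z":0,"spin":0,"claw":1},{"x":0,"y":0,"z":0,"spin":0,"claw":1}]'
```

```text
t: 18.32
ee_pos: [0.603, 0.2456, 0.1041]
eef_rot: [[0.001, -0.169, -0.986], [0.001, -0.986, 0.169], [-1.0, -0.001, -0.001]]
force: [2.1, 1.2, 5.9]
grip_width: 0.0174
```

```bash
python3 -m handwheel '[{"x":-0.3,"y":0,"z":0,"spin":0,"claw":1},{"x":0,"y":0,"z":0,"spin":0,"claw":1},{"x":0,"y":0,"z":0,"spin":0,"claw":1}]'
```

```text
t: 18.57
ee_pos: [0.6029, 0.2455, 0.1042]
eef_rot: [[0.001, -0.169, -0.986], [0.0, -0.986, 0.169], [-1.0, -0.0, -0.001]]
force: [5.2, 1.5, 4.8]
grip_width: 0.0173
```

```bash
python3 -m handwheel '[{"x":-0.3,"y":0,"z":-0.3,"spin":0,"claw":1},{"x":0,"y":0,"z":0,"spin":0,"claw":1},{"x":0,"y":0,"z":0,"spin":0,"claw":1}]'
```

```text
t: 18.82
ee_pos: [0.6028, 0.2454, 0.1043]
eef_rot: [[0.0, -0.169, -0.986], [0.0, -0.986, 0.169], [-1.0, -0.0, -0.0]]
force: [3.9, 3.0, 3.2]
grip_width: 0.0173
```

Nearly unloaded. Opening the jaws.

```bash
python3 -m handwheel '[{"x":-0.2,"y":0,"z":-0.2,"spin":0,"claw":1},{"x":0,"y":0,"z":0,"spin":0,"claw":1}]';  python3 -m handwheel '[{"x":0,"y":0,"z":0,"spin":0,"claw":0.2},{"x":0,"y":0,"z":0,"spin":0,"claw":0.2},{"x":0,"y":0,"z":0,"spin":0,"claw":0.2},{"x":0,"y":0,"z":0,"spin":0,"claw":0.2}]'
```

```text
t: 18.98
ee_pos: [0.6028, 0.2453, 0.1044]
eef_rot: [[-0.0, -0.169, -0.986], [0.0, -0.986, 0.169], [-1.0, -0.0, 0.0]]
force: [3.9, 3.7, 2.7]
grip_width: 0.0173
t: 19.32
ee_pos: [0.6022, 0.245, 0.1041]
eef_rot: [[-0.001, -0.169, -0.986], [-0.0, -0.986, 0.169], [-1.0, 0.001, 0.001]]
force: [-0.1, -0.3, -1.0]
grip_width: 0.0361
```

```bash
python3 -m handwheel '[{"x":-10,"y":0,"z":0,"spin":0,"claw":0.2},{"x":-25,"y":0,"z":0,"spin":0,"claw":0.2},{"x":-35,"y":0,"z":0,"spin":0,"claw":0.2},{"x":-35,"y":0,"z":0,"spin":0,"claw":0.2},{"x":0,"y":35,"z":0,"spin":0,"claw":0.2},{"x":0,"y":38,"z":0,"spin":0,"claw":0.2},{"x":0,"y":38,"z":0,"spin":0,"claw":0.2},{"x":0,"y":38,"z":0,"spin":0,"claw":0.2},{"x":0,"y":38,"z":0,"spin":0,"claw":0.2},{"x":0,"y":38,"z":0,"spin":0,"claw":0.2},{"x":0,"y":38,"z":0,"spin":0,"claw":0.2},{"x":0,"y":38,"z":0,"spin":0,"claw":0.2}]';python3 -m handwheel '[{"x":0,"y":38,"z":20,"spin":0,"claw":0.2},{"x":0,"y":30,"z":20,"spin":0,"claw":0.2},{"x":0,"y":0,"z":20,"spin":0,"claw":0.2},{"x":0,"y":0,"z":0,"spin":0,"claw":0.2},{"x":0,"y":0,"z":0,"spin":0,"claw":0.2}]'; python3 - <<'E'
from h import *
print(observe()['force'])
for n,r in(('scene',(350,190,490,290)),('top',(145,145,275,275))):
  im,d=grab_frame(n); crop(im,*r,4.5 if n=='top' else 5.5,f'pics/p7{n}.png'); np.save(f'pics/p7{n}.npy',im)
  cv2.imwrite(f'pics/p7{n}full.png',im[:,:,::-1])
E
```

```text
t: 20.32
ee_pos: [0.5511, -0.053, 0.2104]
eef_rot: [[0.0, -0.169, -0.986], [-0.0, -0.986, 0.169], [-1.0, 0.0, -0.0]]
force: [1.2, 0.8, 0.6]
grip_width: 0.0366
t: 20.73
ee_pos: [0.4814, -0.1075, 0.2103]
eef_rot: [[0.0, -0.171, -0.985], [-0.0, -0.985, 0.171], [-1.0, 0.0, -0.0]]
force: [0.5, 0.5, -0.3]
grip_width: 0.0362
[ 0.45174929  0.54963209 -0.32325865]
```

View pics/p7scene.png

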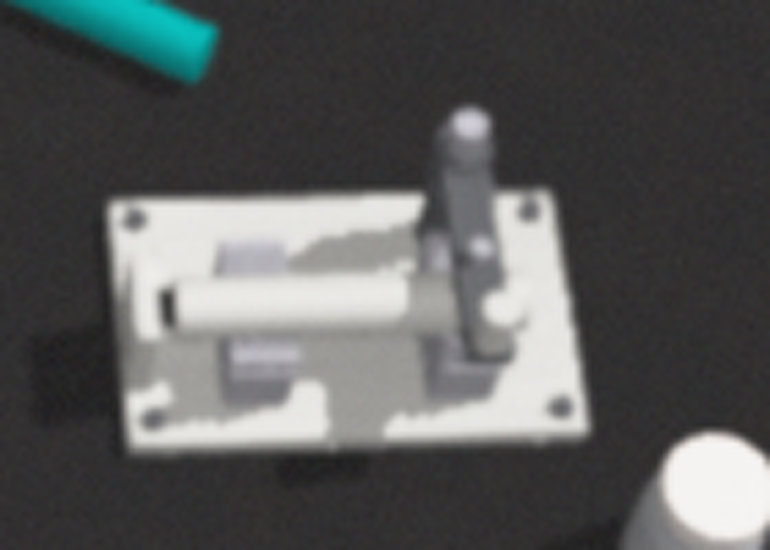

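View pics/p7top.png

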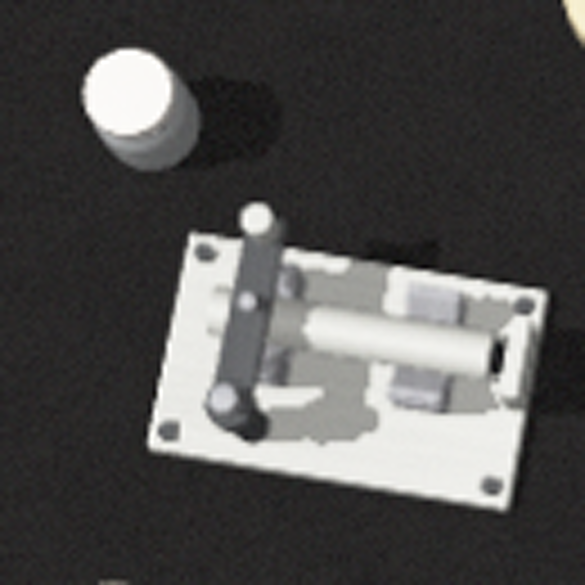

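View pics/p7scenefull.png

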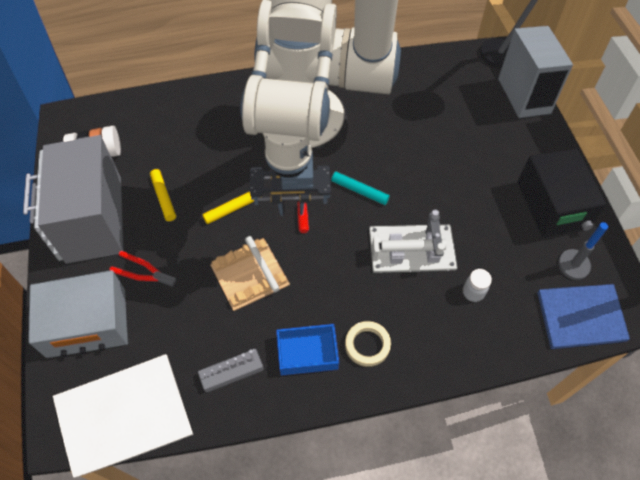

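The strap lies across the bar (top crop: column (225,398), knob (257,218)), with the bar end on the buffer at (493,355). Quick numeric check of strap angle and height.

```bash
python3 - <<'E'
from h import *
t=lambda x,y:((x+.5)/4.5+145-.5,(y+.5)/4.5+145-.5); s=lambda x,y:((x+.5)/5.5+350-.5,(y+.5)/5.5+190-.5)
X,e=tri([t(223,400),t(257,218),t(497,356)],[s(471,125),s(503,307),s(171,306)]);print((X*1000).round(1),e.round(2))
d=X[1]-X[0];print(np.degrees(np.arctan2(d[1],d[0]))," want -9.7; strap=",1.5708-(np.arctan2(d[1],d[0])+np.radians(9.73)))
# thin bar, tape, bin shift: image difference against the start
a=np.load('pics/scene0.npy').astype(int);b=np.load('pics/p7scene.npy').astype(int)
D=np.abs(a-b).max(2)>60
for n,(x0,y0,x1,y1) in dict(tape=(335,315,400,370),bin=(270,320,345,380),jar=(458,265,495,305),thin=(250,230,285,295)).items(): print(n,D[y0:y1,x0:x1].sum())
E
```

```text
[[502.  264.  111. ]
 [605.9 244.6 122.5]
 [537.1 112.3  51.9]] [[0.19 0.19]
 [0.13 0.13]
 [0.34 0.35]]
-10.603215031964492  want -9.7; strap= 1.586040477385688
tape 0
bin 0
jar 0
thin 65
```

```bash
python3 - <<'E'
from h import *
for f in('pics/scene0.npy','pics/p7scene.npy'):
    im=np.load(f);H=cv2.cvtColor(im,cv2.COLOR_RGB2HSV);m=np.zeros(im.shape[:2],np.uint8);m[225:315,200:300]=((H[225:315,200:300,1]<40)&(H[225:315,200:300,2]>110))*255
    for c in cv2.findContours(m,cv2.RETR_EXTERNAL,cv2.CHAIN_APPROX_NONE)[0]:
        if cv2.contourArea(c)>150: print(f,cv2.minAreaRect(c))
print(job_done())
E
```

```text
pics/scene0.npy ((234.38055419921875, 273.3058776855469), (64.40753936767578, 11.670799255371094), 62.969139099121094)
pics/scene0.npy ((262.0943603515625, 263.1697998046875), (61.38527297973633, 7.576030254364014), 60.945396423339844)
pics/p7scene.npy ((262.0943603515625, 263.1697998046875), (61.38527297973633, 7.576030254364014), 60.945396423339844)
the job is handed in; nothing more can be done
None
```

The thick bar is clamped in the V-blocks against the end stop, and I handed the job in at about 21 s of the 69 s allowed. No verdict came back.

**What I did:**
- I laid the thick bar in the V-blocks, let it settle, regripped it lightly and slid it onto the buffer. The tool read about 12 N at the end, of which about 4 N was sliding friction, so roughly 7–8 N went into the stop. Then I let go.
- I lifted the strap 28 mm by its knob, swung it across and lowered it in half-millimetre steps. I felt the pad meet the bar, then released and withdrew.

**Last checks:**
- **Strap angle:** about 1.586 rad, against 1.57 wanted.
- **Pad on the bar:** the knob top sits about 10–11 mm higher than when parked, so the pad is resting on the bar and not fully down.
- **Bar position:** both views show its end on the buffer.
- **Other things:** the thin bar measured exactly where it was at the start, and the tape, bin and jar pictures show no change.

**Not clean or not measured:**
- Easing the sideways load after contact made the tool press down on the knob with about 6 N for under a second. I backed off to about 3 N before opening the jaws. With the spring's 9 N, I put the pad force at about 15 N, below the 18 N limit.
- The pad and stop forces were inferred from the wrist reading, not measured directly.

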